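# Bring the brown seal round to the counter pointer and hold the tray

## Robot

A 6-joint arm with a two-finger parallel gripper is mounted at the origin on a cart in front of the work surface, level with it; the furniture and walls round the work are solid. World frame = base frame: x ahead of the robot, y to its left, z up, the work surface at z = 0. Lengths are in m, angles in rad, forces in N, time in s.
With the tool pointing down it reaches from about 0.375 to 0.975 m from the base axis. Payload 3.8 kg.
Tool frame: the origin (TCP) lies midway between the tips of the shut fingers; the grasp point (between the pads) lies 19 mm behind it; z points along the fingers, y is the line along which they close (so a half turn about z gives the same grasp; the last joint's range is limited). The gripper opens to 88 mm and grips with 3 to 60 N. Pads are 18 mm wide; open, the fingers measure 123 mm over their backs; the gripper's body (75 mm by 187 mm) begins 45 mm behind the grasp point.
Start: joints at [-0.037, 0.264, 1.604, -0, 1.274, -0.037], TCP at [0.675, -0, 0.239] pointing down, gripper open.
Joint ranges: [-2.63, 2.63], [-0.94, 2.18], [0.31, 2.57], [-1.31, 4.45], [0, 2.66], [-2.55, 2.55]. Speed limits (rad/s): [2.57, 2.57, 3.14, 3.14, 3.14, 3.14].

## Interface

Orientations are given as a unit quaternion [x, y, z, w].
In Python, from workcell import sensors, optics, close_job gives the robot as it stands.
- The arm moves only by the shell command python3 -m pendant 'ROWS' [OPENING] [FORCE]. ROWS is JSON, a list that holds one entry, the list of rows, each a list of 6 numbers: the shift along the world's x, y, z in cm, then the turn, a rotation vector about the world's x, y, z in degrees. In form: [[[dx, dy, dz, rx, ry, rz], ...]]. A call has 1 to 10 rows; each row shifts and turns the commanded pose from where the row before left it; what a row does not reach is not made up. A row lasts 1/12 s, in which the tool goes at most 41.7 mm and 7.16 degrees, less where a joint would pass 70% of its speed; a pose out of reach is approached as far as the arm can. A call is refused whole if a number of a shift passes 4.17 or a number of a turn 7.16, either way. A call with a gripper value outside its range is refused whole. OPENING is the finger opening in cm, from 0 to 8.81, set as the call begins (- or left out, the last holds). The fingers move at their own pace and stop on an object; FORCE is the grip in N (left out, the last holds). Time passes only in rows, so rows that do not move let the fingers close. It gives the time, the measured TCP pose, the force, the opening and the grip force at its end, in the units of the state.
- sensors.state(): the state, without advancing time (a new reading comes with each control period).
- optics.capture(name): name is "scene" or "side" or "wrist"; returns a dict with "frame" (480x640x3 uint8, red, green, blue), "range_z" (480x640 float32, m along the optical axis (not along the pixel's ray), 0 where there is no reading), "fx", "fy", "cx", "cy" (pixels), "R" (3x3) and "t" (3): a world point X has camera coordinates R X + t; the wrist camera has in their place "mount" (4x4, takes a point from camera to tool coordinates, whose origin is the TCP and whose axes are the flange's). Camera axes: x right, y down, z forward; pixel columns grow to the right and rows downward; lengths in m; the calibration is good to about 2 mm. A picture is of the moment at which its call begins: read the wrist's pose just before it.
- close_job(): hands the job in; it is judged then, once.
The state is a dict: "clock": time; "joint_pos": joint angles; "dq": joint speeds; "tau": joint torques, N m; "position": TCP position; "tool_rot": TCP orientation; "force": force on the tool from outside, world axes, zero at the start; "torque": the same for the moment, N m; "grip_width": finger opening in m; "grasp_force": force on a finger pad.
Only numpy, scipy, OpenCV 4.12 (cv2) and the standard library are available. Lean on these libraries where they do the work, as an engineer would, in place of code of your own. Each camera call takes 0.05 s, during which the arm holds its last target. There are 200 camera calls.

## Task

A customer wants the brown shaft seal (its place on the rim bears a yellow clip) from the sloping revolving tray: turn the black wing knob in the tray's middle anticlockwise to its stop, about a quarter turn, so that the tray runs free. Then take the upright black handle on the rim and turn the tray, without spinning it fast, until the brown seal stands right at the red pointer. Finish with the handle gripped and held there, as the unevenly loaded tray would run away by itself, and leave the calculator, stamp, bottle and mug alone.

Things in the scene. Friction and masses are not known exactly. Their poses are not given: they have to be found in the camera images.
- head: the fixed sloping head of the stand, under the tray; the stand is bolted down and does not move. Origin: on the tray's axis at the underside of the tray, 85 mm above the worktop. z: the tray's axis, leaning 0.2 rad from vertical towards the front; x: up the slope to the back; -x: down the slope to the front, where the red pointer stands just outside the rim, 138 mm from the axis
- tray_axis (a point): fixed point on the tray's axis, 62 mm above the underside of the tray, level (in the tilted frame) with knob_grip and handle_grip; axes as head
- front_spot (a point): fixed point at the front, by the red pointer: where the middle of the brown seal's underside is when the seal stands exactly at the pointer (85 mm from the axis); axes as head
- seal_centre (a point): middle of the underside of the brown shaft seal (a ring 47 mm across, 7 mm high, the only brown one on the tray; a yellow clip sits on the rim just outside it), 85 mm from the axis. The seal, like all goods on the tray, stays put in its compartment
- tray (a joint): angle of the tray, rad, growing anticlockwise seen from above, no stops; 0 (or any whole turn) = brown seal at the pointer. White, 256 mm across, six compartments; rim, walls and goods reach 24 mm above its underside. Clamped, it resists 2 N m. Freed, it runs by its own weight for up to some 6 s until its heavier cartons lie low, then rests; it turns at a touch (0.1 N m)
- handle_grip (a point): grip point on the upright black handle: a round sleeve, 16 mm in diameter, spinning freely on its pin, parallel to the tray's axis, 105 mm from it, on the partition a quarter turn anticlockwise (from above) of the brown seal. It reaches 24 to 85 mm above the tray's underside; this point is at 62 mm; its orientation spins with the sleeve
- clamp_knob (a joint): angle of the wing knob, rad; 0 = clamped tight, grows anticlockwise seen from above as it is loosened, 1.4 = stop. From about 0.8 on the tray is free. It takes about 0.2 N m to turn and stays where it is left
- knob_grip (a point): point to grip on the clamp knob, on the tray's axis; x runs along its wing, which is 54 mm long (x), 13 mm thick (y) and 24 mm high, reaching from 41 to 65 mm above the underside of the tray; this point is at 62 mm, z up the axis. Under the wing is a round skirt 38 mm across
- calculator: pocket calculator lying loose, 125x73x15 mm, origin at the centre of its underside; bystander
- wooden_stamp: wooden hand stamp standing loose, 25x46x62 mm, origin at the centre of its underside; bystander
- sealant_bottle: red bottle standing loose, 27x37x106 mm, origin at the centre of its underside; bystander
- mug: orange mug standing loose, 81x113x101 mm, origin at the centre of its underside; bystander

How it is judged:
On the way:
1. the clamp knob is loosened by at least 1 rad (value of joint clamp_knob above 1 rad), for 0.2 s.
At the end, for the whole second after the job is handed in: the middle of the brown seal is within 10 mm of the spot at the red pointer, the tray stands still (under 0.05 rad/s), the fingers grip the handle with more than 3 N, the point between the finger pads within 35 mm of its grip point, and the clamp knob is still loose (over 0.9 rad) (distance between seal_centre and front_spot below 0.01 m and velocity of joint tray between -0.05 and 0.05 rad/s and distance between the grasp point and handle_grip below 0.035 m and contact force between the fingers and handle above 3 N and value of joint clamp_knob above 0.9 rad); the arm keeps its last pose, push and grip.
It fails at once if the tray is spun faster than 3 rad/s, which would throw the goods off (velocity of joint tray above 3 rad/s or velocity of joint tray below -3 rad/s).
It fails at once if the calculator, stamp, bottle or mug is moved by more than 20 mm (distance of any of calculator, wooden_stamp, sealant_bottle, mug from where it was at the start of the episode above 0.02 m).
It also fails if it takes over 58 s, if anything falls off the work surface, if the arm or the gripper's body presses on something with over 40 N, if the wrist force passes 120 N, or if a joint passes its speed limit or range.

## Working session

There is one attempt and no reset: what is moved stays moved. The work goes in short steps, Python scripts to look and compute and a shell command to move; the robot and the scene stay as the last step left them, time stands still between calls to the robot, and variables do not carry over. Pictures are saved under pics/ and viewed, at most 10 in all, crops included, and the job is handed in when it is done.

```bash
ls; mkdir -p pics; python3 - <<'E'
from workcell import sensors, optics
import cv2,numpy as np,pickle
s=sensors.state(); print(s)
a=[]
for n in("scene","side"):
    c=optics.capture(n); pickle.dump(c,open(n+".pkl","wb")); a.append(c["frame"]); print(n,c["fx"],c["cx"],c["cy"],c["R"],c["t"])
for n,f in zip("ab",a): cv2.imwrite(f"pics/{n}.png",f[:,:,::-1])
E
```

```text
pics
{'clock': 0.0, 'joint_pos': array([-3.68994691e-02,  2.64739444e-01,  1.60537812e+00, -2.84136648e-06,
        1.27373975e+00, -3.68570997e-02]), 'dq': array([ 0.00026455,  0.00027611, -0.00144544, -0.00024546,  0.00016609,
       -0.00037337]), 'tau': array([-9.59501231e-04, -5.02113855e+01, -3.56871557e+01,  7.25938403e-02,
        2.92220683e-02, -1.93505334e-04]), 'position': array([6.74270223e-01, 2.45246116e-05, 2.37395054e-01]), 'tool_rot': array([ 0.70712101,  0.70709164, -0.00077161, -0.00082873]), 'force': array([ 0.83141737, -0.78595855,  0.12427578]), 'torque': array([ 0.00172815, -0.01002019,  0.00957647]), 'grasp_force': 0.0, 'grip_width': 0.08780617757864323}
scene 618.2238471455892 317.272080264309 239.74593257317514 [[ 0.77189268 -0.63546655  0.01907774]
 [-0.38090839 -0.48629337 -0.78640165]
 [ 0.50900932  0.5997508  -0.61742083]] [-0.39034275  0.36163362  1.13528302]
side 616.2150967843022 326.00340419022456 240.97364136957344 [[-0.9996513  -0.02194422 -0.01468783]
 [ 0.00169425  0.5017816  -0.86499269]
 [ 0.02635167 -0.86471595 -0.50156945]] [0.58118676 0.07002958 1.53688645]
```

View pics/a.png

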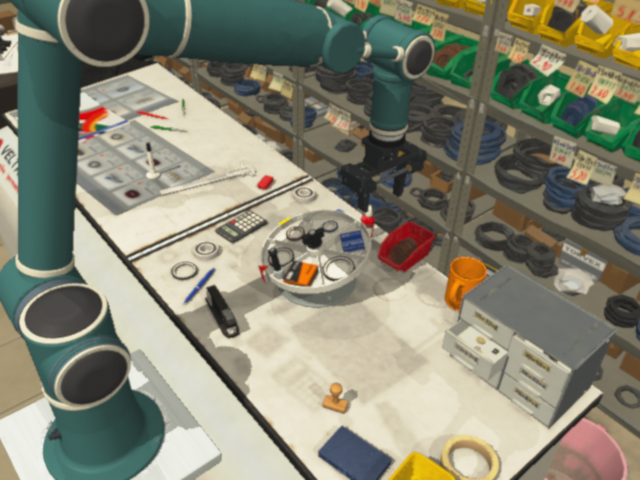

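View pics/b.png

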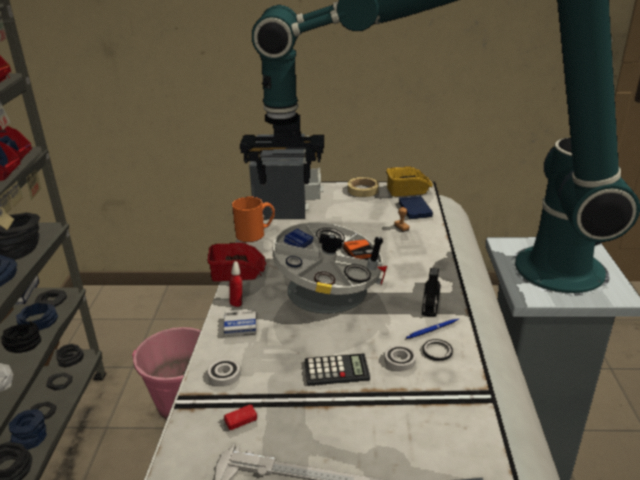

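The scene view shows the tray around (316,255), its knob near (314,238), the handle near (275,258), the clip near (283,222) and the pointer near (263,272). In the side view the tray is around (328,265), the clip at (324,287) and the pointer at (383,268).

```bash
cat > h.py <<'E'
import numpy as np,pickle,cv2
from scipy.spatial.transform import Rotation as Ro
def ray(c,u,v):
    d=np.array([(u-c["cx"])/c["fx"],(v-c["cy"])/c["fy"],1.]); R=np.array(c["R"]);t=np.array(c["t"])
    return -R.T@t, R.T@d
def pt(c,u,v):
    o,d=ray(c,u,v); return o+d*c["range_z"][int(round(v)),int(round(u))]
def cloud(c):
    v,u=np.mgrid[:480,:640]; z=c["range_z"].astype(float)
    P=np.stack([(u-c["cx"])/c["fx"]*z,(v-c["cy"])/c["fy"]*z,z],-1)-np.array(c["t"])
    return P@np.array(c["R"])
def proj(c,X):
    p=np.array(c["R"])@X+c["t"]; return np.array([p[0]/p[2]*c["fx"]+c["cx"],p[1]/p[2]*c["fy"]+c["cy"]])
def tri(c1,p1,c2,p2):
    A=[];b=[]
    for c,p in((c1,p1),(c2,p2)):
        o,d=ray(c,*p); d/=np.linalg.norm(d); M=np.eye(3)-np.outer(d,d); A.append(M);b.append(M@o)
    return np.linalg.lstsq(np.vstack(A),np.hstack(b),rcond=None)[0]
E
python3 - <<'E'
from h import *
S=[pickle.load(open(n+".pkl","rb")) for n in("scene","side")]
boxes=[(245,195,140,120),(255,210,150,115)]
ims=[]
for c,(x,y,w,h) in zip(S,boxes):
    f=c["frame"]; ims.append(cv2.resize(f[y:y+h,x:x+w],(int(w*4),int(h*4)),interpolation=cv2.INTER_CUBIC)[:460,:,::-1])
    P=cloud(c); hsv=cv2.cvtColor(f,cv2.COLOR_RGB2HSV)
    sub=np.zeros((480,640),bool); sub[y:y+h,x:x+w]=1
    for n,m in(("yellow",(hsv[...,0]>22)&(hsv[...,0]<35)&(hsv[...,1]>150)),("red",((hsv[...,0]<4)|(hsv[...,0]>174))&(hsv[...,1]>150))):
        k,l,st,ce=cv2.connectedComponentsWithStats((m&sub&(c["range_z"]>0)).astype(np.uint8))
        for i in range(1,k):
            if st[i,4]>8: print(n,st[i],ce[i].round(1),np.median(P[l==i],0).round(4))
cv2.imwrite("pics/c0.png",np.hstack([ims[0]])); cv2.imwrite("pics/c1.png",ims[1])
E
```

```text
yellow [279 218  11   7  28] [284.3 220.9] [0.5776 0.2181 0.1013]
red [362 215  13  11 100] [367.9 220.4] [0.7798 0.1323 0.0619]
red [378 241   7  21  97] [381.9 251.8] [0.7498 0.0488 0.0314]
red [260 266   7   6  27] [262.5 267.9] [0.4464 0.1246 0.0875]
yellow [317 282  14  12  70] [323.7 286.8] [0.5794 0.2222 0.1005]
red [255 249  11  29 192] [258.6 262.7] [0.7487 0.0074 0.029 ]
red [379 267   7   5  23] [382.4 268.3] [0.4486 0.1319 0.0864]
```

View pics/c0.png

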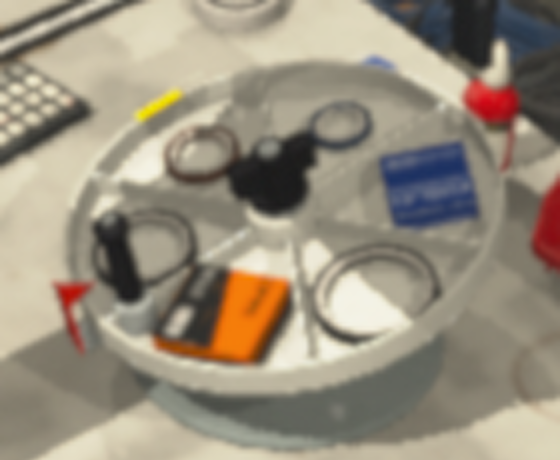

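View pics/c1.png

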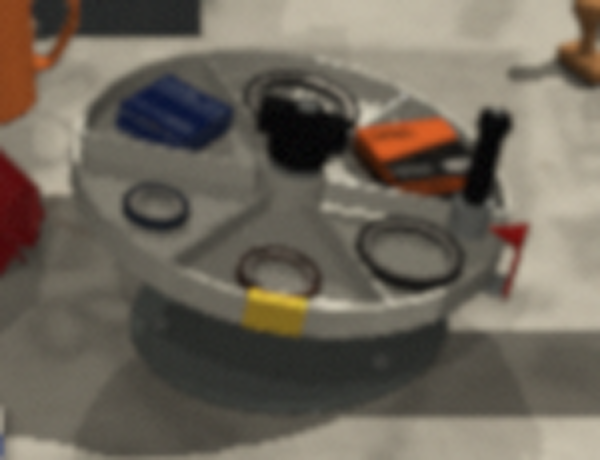

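The scene crop shows the knob hub at about (272,150), the handle leaning from (112,218) to (130,300), the brown ring at (203,152), the clip at (160,105) and the pointer at (72,290). The side crop shows the handle from (495,115) to (478,205), the knob at (305,125) and the ring at (278,272).

```bash
python3 - <<'E'
from h import *
from scipy.optimize import least_squares
S=[pickle.load(open(n+".pkl","rb")) for n in("scene","side")]
ctr0=np.array([.585,.10]); Q=[];C=[];
for c in S:
    P=cloud(c); m=(c["range_z"]>0)&(np.hypot(P[...,0]-ctr0[0],P[...,1]-ctr0[1])<.2)&(P[...,2]>.06)&(P[...,2]<.19)
    Q.append(P[m]);C.append(c["frame"][m])
def loc(P,p):
    yaw=p[2]; R=Ro.from_euler('ZY',[yaw,-.2]).as_matrix()  # z -> (-sin.2,0,cos.2)
    return (P-np.array([p[0],p[1],.085]))@R
def fit(Q,C,p):
    for it in range(15):
        L=loc(Q,p); r=np.hypot(L[:,0],L[:,1]); m=(abs(r-.124)<.012)&(abs(L[:,2]-.024)<.004)&(C.min(1)>90)
        p=least_squares(lambda q:np.r_[(lambda L:np.r_[(np.hypot(L[:,0],L[:,1])-.1265),L[:,2]-.0235])(loc(Q[m],q))],p,loss='soft_l1',f_scale=.003).x
    return p,m.sum()
for QQ,CC in list(zip(Q,C))+[(np.vstack(Q),np.vstack(C))]:
    p,n=fit(QQ,CC,[.585,.1,-.1]); print(p.round(4),n)
R=Ro.from_euler('ZY',[p[2],-.2]).as_matrix()
L=lambda X:((np.array(X)-[p[0],p[1],.085])@R).round(4)
sc=lambda x,y:(245+x/4,195+y/4); sd=lambda x,y:(255+x/4,210+y/4)
for n,a,b in[("htop",sc(112,218),sd(497,117)),("hbot",sc(130,298),sd(478,203)),("knob",sc(270,148),sd(305,100)),("pointer",sc(72,288),sd(513,232)),("ring",sc(203,152),sd(279,270)),("clip",sc(160,105),sd(275,308))]:
    X=tri(S[0],a,S[1],b); l=L(X); print(n,X.round(4),l,np.hypot(*l[:2]).round(4),np.degrees(np.arctan2(l[1],l[0])).round(1))
for QQ,CC in zip(Q,C):
    l=L(QQ); k=(CC.max(1)<60)&(np.hypot(l[:,0],l[:,1])<.045)&(l[:,2]>.055)&(l[:,2]<.08)
    x=l[k][:,:2]; w,v=np.linalg.eigh(np.cov(x.T)); print("wing",k.sum(),x.mean(0),w**.5,np.degrees(np.arctan2(v[1,1],v[0,1])),np.ptp(x,0),l[k][:,2].max())
    k=(CC.max(1)<60)&(abs(np.hypot(l[:,0],l[:,1])-.105)<.02)&(l[:,2]>.035); print("handle",k.sum(),np.median(l[k],0),l[k][:,2].max())
np.save("p.npy",p)
E
```

```text
[ 0.5781  0.0922 -0.1982] 412
[ 0.5772  0.0933 -0.2818] 422
[ 0.5778  0.0924 -0.2659] 849
htop [0.459  0.1016 0.1464] [-0.1025 -0.0223  0.0835] 0.1049 -167.7
hbot [0.4677 0.0983 0.0871] [-0.1053 -0.0232  0.0235] 0.1078 -167.6
knob [0.5649 0.0927 0.1513] [ 0.0009 -0.0031  0.0674] 0.0032 -73.8
pointer [0.4488 0.127  0.0854] [-0.1308 -0.0005  0.0269] 0.1308 -179.8
ring [0.5797 0.1747 0.091 ] [-0.0182  0.0799  0.0098] 0.0819 102.8
clip [0.5814 0.2207 0.0978] [-0.0271  0.1247  0.0185] 0.1276 102.3
wing 117 [-0.00188974 -0.0060094 ] [0.00419841 0.01539377] 179.96491871980896 [0.0523 0.0198] 0.0706
handle 103 [-0.105  -0.0287  0.0612] 0.0866
wing 145 [-0.00046552  0.00620414] [0.00390739 0.0149055 ] 179.68424964004797 [0.0523 0.0193] 0.0708
handle 130 [-0.1036  -0.01635  0.061  ] 0.0901
```

```bash
cat >> h.py <<'E'
p=np.load("p.npy"); RH=Ro.from_euler('ZY',[p[2],-.2]).as_matrix(); O=np.array([p[0],p[1],.085])
def W(l): return O+RH@np.array(l,float)
def toolR(ang):  # tool z down axis, tool y at local angle ang (deg)
    a=np.radians(ang); y=RH@[np.cos(a),np.sin(a),0]; z=-RH[:,2]; return np.stack([np.cross(y,z),y,z],1)
def delta(X,R):
    from workcell import sensors
    s=sensors.state(); rv=(Ro.from_matrix(R)*Ro.from_quat(s["tool_rot"]).inv()).as_rotvec(degrees=True)
    print("t",round(s["clock"],2),"shift cm",((X-s["position"])*100).round(2),"rot",rv.round(2),np.linalg.norm(rv).round(1)); return s
E
python3 - <<'E'
from h import *
print("axis",RH[:,2].round(4)); delta(W([0,0,.103]),toolR(-90)); print((W([0,0,.043])-W([0,0,.103]))*100)
E
```

```text
axis [-0.1917  0.0522  0.9801]
t 0.1 shift cm [-11.63   9.77  -5.16] rot [   7.93  -10.6  -104.85] 105.7
[ 1.15012812 -0.31322102 -5.88039947]
```

```bash
python3 -m pendant '[[[-0.73,0.61,-0.2,0.5,-0.66,-6.55],[-0.73,0.61,-0.2,0.5,-0.66,-6.55],[-0.73,0.61,-0.2,0.5,-0.66,-6.55],[-0.73,0.61,-0.2,0.5,-0.66,-6.55],[-0.73,0.61,-0.2,0.5,-0.66,-6.55],[-0.73,0.61,-0.2,0.5,-0.66,-6.55],[-0.73,0.61,-0.2,0.5,-0.66,-6.55],[-0.73,0.61,-0.2,0.5,-0.66,-6.55],[-0.73,0.61,-0.2,0.5,-0.66,-6.55],[-0.73,0.61,-0.2,0.5,-0.66,-6.55]]]' 8.8 60
python3 -m pendant '[[[-0.73,0.61,-0.4,0.5,-0.66,-6.55],[-0.73,0.61,-0.4,0.5,-0.66,-6.55],[-0.73,0.61,-0.4,0.5,-0.66,-6.55],[-0.73,0.61,-0.4,0.5,-0.66,-6.55],[-0.73,0.61,-0.4,0.5,-0.66,-6.55],[-0.73,0.61,-0.4,0.5,-0.66,-6.55],[0,0,0,0,0,0],[0,0,0,0,0,0]]]'
python3 - <<'E'
from h import *
from workcell import optics
s=delta(W([0,0,.043]),toolR(-90)); print(s["joint_pos"].round(2))
c=optics.capture("wrist"); cv2.imwrite("pics/w.png",c["frame"][:,:,::-1])
T=Ro.from_quat(s["tool_rot"]).as_matrix(); M=np.array(c["mount"]); 
v,u=np.mgrid[:480,:640]; z=c["range_z"].astype(float)
P=np.stack([(u-c["cx"])/c["fx"]*z,(v-c["cy"])/c["fy"]*z,z],-1)@M[:3,:3].T+M[:3,3]
L=((P@T.T+s["position"])-O)@RH
k=(z>0)&(np.hypot(L[...,0],L[...,1])<.045)&(L[...,2]>.056)&(L[...,2]<.072)&(c["frame"].max(2)<70)
x=L[k]; w,vv=np.linalg.eigh(np.cov(x[:,:2].T)); print(k.sum(),x.mean(0),w**.5,np.degrees(np.arctan2(vv[1,1],vv[0,1])),x.min(0),x.max(0))
E
```

```text
clock: 0.93
position: [0.6011, 0.0612, 0.218]
tool_rot: [0.976, 0.208, 0.067, 0.009]
force: [0.1, -0.5, 0.0]
grip_width: 0.0881
grasp_force: 0.0
clock: 1.6
position: [0.5575, 0.0979, 0.1941]
tool_rot: [0.987, -0.129, 0.098, 0.014]
force: [-0.3, 0.1, 0.2]
grip_width: 0.0878
grasp_force: 0.0
t 1.6 shift cm [ 1.21 -0.33 -6.69] rot [ 0.1  -0.09 -0.31] 0.3
[ 0.18 -0.02  2.02 -0.11  0.97  2.07]
2509 [ 0.00266374 -0.00022523  0.06452884] [0.00504082 0.0148388 ] -177.87900163576575 [-0.02586513 -0.01173205  0.05602912] [0.02677863 0.01103947 0.06779568]
```

View pics/w.png

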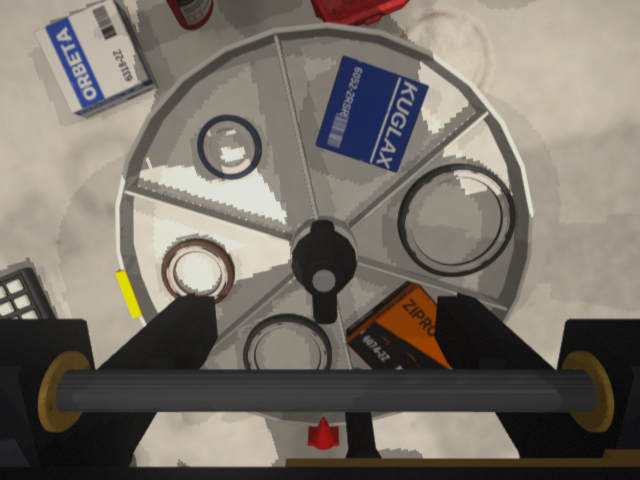

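The wrist view shows the wing standing vertically from (320,225) to (325,320), centred between the open fingers at (200,300) and (455,300), with the pointer at (323,435). I'll go down and grip.

```bash
python3 -m pendant '[[[0.2,-0.05,-1.1,0,0,0],[0.2,-0.05,-1.1,0,0,0],[0.2,-0.05,-1.1,0,0,0],[0.2,-0.05,-1.1,0,0,0],[0.2,-0.05,-1.1,0,0,0],[0.2,-0.05,-1,0,0,0],[0,0,0,0,0,0],[0,0,0,0,0,0]]]' 8.8 60
python3 -m pendant '[[[0,0,0,0,0,0],[0,0,0,0,0,0],[0,0,0,0,0,0],[0,0,0,0,0,0],[0,0,0,0,0,0],[0,0,0,0,0,0],[0,0,0,0,0,0],[0,0,0,0,0,0]]]' 0 60
python3 -c "
from h import *
delta(W([0,0,.043]),toolR(-90))"
```

```text
clock: 2.32
position: [0.5695, 0.0944, 0.1283]
tool_rot: [0.986, -0.132, 0.098, 0.014]
force: [-0.2, 0.5, 0.7]
grip_width: 0.088
grasp_force: 0.0
clock: 2.98
position: [0.5702, 0.0946, 0.1298]
tool_rot: [0.986, -0.132, 0.099, 0.014]
force: [0.3, 0.2, -0.5]
grip_width: 0.037
grasp_force: 0.0
t 2.98 shift cm [-0.07  0.   -0.27] rot [ 0.05  0.01 -0.03] 0.1
```

```bash
python3 -m pendant '[[[0,0,0,0,0,0],[0,0,0,0,0,0],[0,0,0,0,0,0],[0,0,0,0,0,0],[0,0,0,0,0,0],[0,0,0,0,0,0]]]' 0 60
python3 -m pendant '[[[0,0,0,-0.77,0.21,3.92],[0,0,0,-0.77,0.21,3.92],[0,0,0,-0.77,0.21,3.92],[0,0,0,-0.77,0.21,3.92],[0,0,0,-0.77,0.21,3.92],[0,0,0,-0.77,0.21,3.92],[0,0,0,-0.77,0.21,3.92],[0,0,0,-0.77,0.21,3.92],[0,0,0,-0.77,0.21,3.92],[0,0,0,-0.77,0.21,3.92]]]'
python3 -m pendant '[[[0,0,0,-0.77,0.21,3.92],[0,0,0,-0.77,0.21,3.92],[0,0,0,-0.77,0.21,3.92],[0,0,0,-0.77,0.21,3.92],[0,0,0,-0.77,0.21,3.92],[0,0,0,-0.77,0.21,3.92],[0,0,0,-0.77,0.21,3.92],[0,0,0,-0.77,0.21,3.92],[0,0,0,-0.77,0.21,3.92],[0,0,0,0,0,0]]]'
python3 -c "
from h import *
delta(W([0,0,.043]),toolR(-10)); from workcell import sensors; print(sensors.state()['torque'])"
```

```text
clock: 3.48
position: [0.5705, 0.0953, 0.13]
tool_rot: [0.986, -0.132, 0.099, 0.013]
force: [0.4, 4.5, 1.6]
grip_width: 0.0125
grasp_force: 59.2
clock: 4.32
position: [0.5704, 0.0967, 0.1301]
tool_rot: [0.972, 0.214, 0.089, 0.045]
force: [-0.8, 10.9, 2.7]
grip_width: 0.0124
grasp_force: 67.6
clock: 5.15
position: [0.5692, 0.0974, 0.1304]
tool_rot: [0.858, 0.504, 0.07, 0.07]
force: [-6.4, 12.7, 7.4]
grip_width: 0.0128
grasp_force: 71.0
t 5.15 shift cm [ 0.03 -0.27 -0.33] rot [-0.94  0.17  3.82] 3.9
[1.92144997 1.07807727 0.11405278]
```

```bash
python3 -m pendant '[[[0,0,0,0,0,0],[0,0,0,0,0,0],[0,0,0,0,0,0],[0,0,0,0,0,0],[0,0,0,0,0,0],[0,0,0,0,0,0]]]' 8.8 60
python3 -m pendant '[[[-0.2,0.05,1,0,0,0],[-0.2,0.05,1,0,0,0],[-0.2,0.05,1,0,0,0],[-0.2,0.05,1,0,0,0],[-0.2,0.05,1,0,0,0],[-0.2,0.05,1,0,0,0],[-0.2,0.05,1,0,0,0],[-0.2,0.05,1,0,0,0],[0,0,0,0,0,0],[0,0,0,0,0,0]]]'
cat > tray.py <<'E'
from h import *
from workcell import sensors,optics
C=[]
for n in("scene","side"):
    c=optics.capture(n); C.append(c)
    pickle.dump(c,open(n+"2.pkl","wb")); P=cloud(c); L=(P-O)@RH; r=np.hypot(L[...,0],L[...,1]); f=c["frame"]; hsv=cv2.cvtColor(f,cv2.COLOR_RGB2HSV); ok=c["range_z"]>0
    def an(nm,k):
        k,l,st,_=cv2.connectedComponentsWithStats((k&ok).astype(np.uint8)); 
        for i in range(1,k):
            if st[i,4]>12: x=np.median(L[l==i],0); print(n,nm,st[i,4],x.round(4),"ang",np.degrees(np.arctan2(x[1],x[0])).round(1))
    an("clip",(hsv[...,0]>22)&(hsv[...,0]<35)&(hsv[...,1]>140)&(abs(r-.128)<.015)&(abs(L[...,2]-.012)<.02))
    an("handle",(f.max(2)<75)&(abs(r-.105)<.02)&(L[...,2]>.035)&(L[...,2]<.092))
print(sensors.state()["clock"])
E
python3 tray.py
```

```text
clock: 5.65
position: [0.5698, 0.0941, 0.1291]
tool_rot: [0.858, 0.503, 0.069, 0.072]
force: [-0.1, -0.3, -0.3]
grip_width: 0.0505
grasp_force: 0.0
clock: 6.48
position: [0.5547, 0.0988, 0.2109]
tool_rot: [0.858, 0.504, 0.071, 0.073]
force: [0.4, 0.5, 0.0]
grip_width: 0.0878
grasp_force: 0.0
scene clip 35 [ 0.1242 -0.0208  0.0226] ang -9.5
scene handle 80 [0.014  0.0971 0.0624] ang 81.8
side handle 167 [0.0155 0.109  0.0638] ang 81.9
6.5833
```

```bash
for i in 1 2 3; do python3 -m pendant '[[[0,0,0,0,0,0],[0,0,0,0,0,0],[0,0,0,0,0,0],[0,0,0,0,0,0],[0,0,0,0,0,0],[0,0,0,0,0,0],[0,0,0,0,0,0],[0,0,0,0,0,0],[0,0,0,0,0,0],[0,0,0,0,0,0]]]' >/dev/null; python3 tray.py; done
python3 -c "
from h import *
c=pickle.load(open('scene2.pkl','rb'));cv2.imwrite('pics/d.png',cv2.resize(c['frame'][180:320,230:410,::-1],None,fx=4,fy=4))
from workcell import sensors;print(sensors.state()['joint_pos'].round(2))"
```

```text
scene clip 34 [ 0.123  -0.0222  0.023 ] ang -10.2
scene handle 86 [0.0182 0.0961 0.0634] ang 79.3
side handle 171 [0.018  0.1088 0.0645] ang 80.6
7.5167
scene clip 35 [ 0.1235 -0.0219  0.0226] ang -10.1
scene handle 87 [0.0183 0.0952 0.0654] ang 79.1
side handle 170 [0.0184 0.1089 0.0643] ang 80.4
8.45
scene clip 35 [ 0.1231 -0.0234  0.0227] ang -10.7
scene handle 88 [0.0182 0.0962 0.0632] ang 79.3
side handle 170 [0.0178 0.1086 0.064 ] ang 80.7
9.3833
[ 0.19 -0.04  2.01 -0.11  0.99  0.74]
```

View pics/d.png

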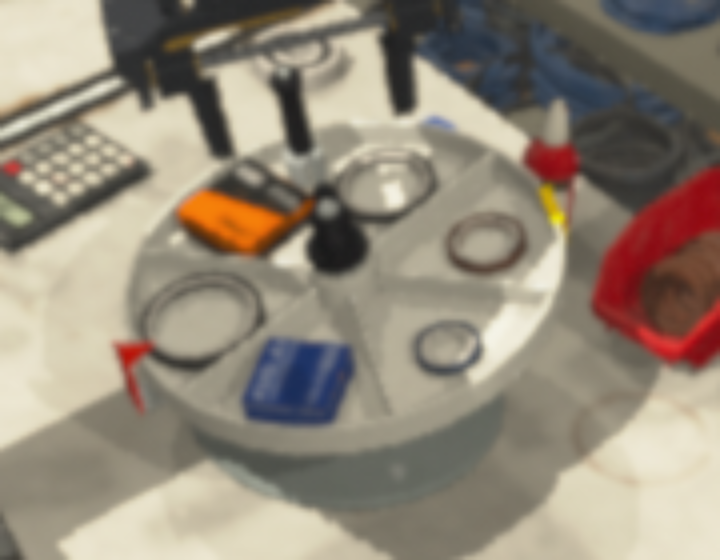

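The tray is at rest: handle at (290,120) in the crop at local angle about 80°, brown ring at (487,242), and the knob wing now lies across.

```bash
python3 - <<'E'
from h import *
a=np.radians(79.8); h=lambda z:W([.105*np.cos(a),.105*np.sin(a),z])
delta(h(.118),toolR(-10)); print((h(.043)-h(.118))*100, W([0,-.105,.043]))
E
```

```text
t 9.38 shift cm [ 4.57  9.49 -0.54] rot [-0.69  0.27  3.88] 3.9
[ 1.43766015 -0.39152627 -7.35049933] [ 0.54195842 -0.00666963  0.12714286]
```

```bash
python3 -m pendant '[[[0.65,1.35,-0.05,-0.1,0.04,0.55],[0.65,1.35,-0.05,-0.1,0.04,0.55],[0.65,1.35,-0.05,-0.1,0.04,0.55],[0.65,1.35,-0.05,-0.1,0.04,0.55],[0.65,1.35,-0.05,-0.1,0.04,0.55],[0.65,1.35,-0.05,-0.1,0.04,0.55],[0.65,1.35,-0.05,-0.1,0.04,0.55],[0,0,0,0,0,0],[0,0,0,0,0,0]]]' 8.8 30
python3 tray.py; python3 - <<'E'
from h import *
from workcell import optics
a=np.radians(79.8); s=delta(W([.105*np.cos(a),.105*np.sin(a),.043]),toolR(-10))
c=optics.capture("wrist"); cv2.imwrite("pics/w2.png",c["frame"][:,:,::-1])
E
```

```text
clock: 10.13
position: [0.5999, 0.1942, 0.2058]
tool_rot: [0.84, 0.533, 0.067, 0.074]
force: [0.0, -0.2, -0.0]
grip_width: 0.0878
grasp_force: 0.0
scene clip 35 [ 0.123  -0.0248  0.0226] ang -11.4
scene handle 87 [0.0183 0.0967 0.0632] ang 79.3
side clip 15 [ 0.1219 -0.0209  0.026 ] ang -9.7
side handle 166 [0.0182 0.1085 0.0667] ang 80.5
10.2333
t 10.23 shift cm [ 1.48 -0.35 -7.51] rot [ 0.04 -0.05  0.01] 0.1
```

View pics/w2.png

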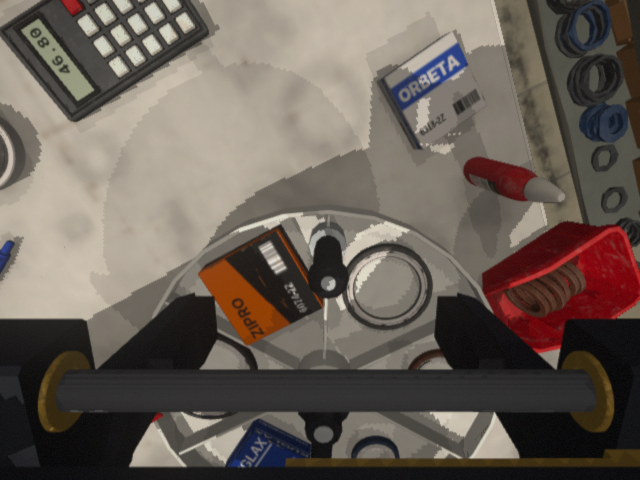

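The wrist view shows the handle top at (328,283), midway between the fingers, whose gap is centred at about 327. I'll go down and grip.

```bash
python3 -m pendant '[[[0.2,-0.05,-1.06,0,0,0],[0.2,-0.05,-1.06,0,0,0],[0.2,-0.05,-1.06,0,0,0],[0.2,-0.05,-1.06,0,0,0],[0.2,-0.05,-1.06,0,0,0],[0.2,-0.05,-1.06,0,0,0],[0.2,-0.05,-1.06,0,0,0],[0,0,0,0,0,0],[0,0,0,0,0,0],[0,0,0,0,0,0]]]' 8.8 30
for i in 1 2; do python3 -m pendant '[[[0,0,0,0,0,0],[0,0,0,0,0,0],[0,0,0,0,0,0],[0,0,0,0,0,0],[0,0,0,0,0,0],[0,0,0,0,0,0],[0,0,0,0,0,0],[0,0,0,0,0,0]]]' 0 30; done
python3 - <<'E'
from h import *
a=np.radians(79.8); s=delta(W([.105*np.cos(a),.105*np.sin(a),.043]),toolR(-10)); l=(s["position"]-O)@RH; print(l,np.degrees(np.arctan2(l[1],l[0])))
# rows: anticlockwise steps for handle path, cm
ang=79.8
for d in [2,4]+[5]*36+[3,1.2]:
    f=lambda x:RH@[10.5*np.cos(np.radians(x)),10.5*np.sin(np.radians(x)),0]
    print((f(ang+d)-f(ang)).round(2).tolist(),round(ang+d,1)); ang+=d
E
```

```text
clock: 11.12
position: [0.614, 0.1897, 0.1321]
tool_rot: [0.84, 0.533, 0.067, 0.074]
force: [-0.2, 0.3, -1.3]
grip_width: 0.0881
grasp_force: 0.0
clock: 11.78
position: [0.6137, 0.1896, 0.132]
tool_rot: [0.84, 0.533, 0.067, 0.074]
force: [-0.0, -0.5, 0.8]
grip_width: 0.0365
grasp_force: 0.0
clock: 12.45
position: [0.6137, 0.1897, 0.1319]
tool_rot: [0.84, 0.533, 0.067, 0.074]
force: [1.6, 0.4, -0.7]
grip_width: 0.0163
grasp_force: 29.4
t 12.45 shift cm [ 0.06 -0.01 -0.11] rot [ 0.01 -0.01  0.03] 0.0
[0.01820375 0.10326332 0.04421187] 80.00234401202387
[-0.33, 0.15, -0.07] 81.8
[-0.67, 0.26, -0.14] 85.8
[-0.86, 0.26, -0.18] 90.8
[-0.88, 0.18, -0.18] 95.8
[-0.89, 0.11, -0.18] 100.8
[-0.9, 0.03, -0.18] 105.8
[-0.9, -0.05, -0.17] 110.8
[-0.89, -0.13, -0.17] 115.8
[-0.88, -0.21, -0.16] 120.8
[-0.86, -0.29, -0.15] 125.8
[-0.83, -0.36, -0.14] 130.8
[-0.8, -0.43, -0.13] 135.8
[-0.76, -0.5, -0.12] 140.8
[-0.71, -0.57, -0.11] 145.8
[-0.66, -0.63, -0.1] 150.8
[-0.6, -0.68, -0.08] 155.8
[-0.54, -0.73, -0.07] 160.8
[-0.48, -0.78, -0.05] 165.8
[-0.41, -0.82, -0.04] 170.8
[-0.34, -0.85, -0.02] 175.8
[-0.27, -0.88, -0.01] 180.8
[-0.19, -0.9, 0.01] 185.8
[-0.11, -0.91, 0.03] 190.8
[-0.03, -0.91, 0.04] 195.8
[0.04, -0.91, 0.06] 200.8
[0.12, -0.91, 0.07] 205.8
[0.2, -0.89, 0.09] 210.8
[0.27, -0.87, 0.1] 215.8
[0.35, -0.84, 0.11] 220.8
[0.42, -0.81, 0.12] 225.8
[0.49, -0.76, 0.14] 230.8
[0.55, -0.72, 0.15] 235.8
[0.61, -0.67, 0.15] 240.8
[0.67, -0.61, 0.16] 245.8
[0.72, -0.55, 0.17] 250.8
[0.76, -0.48, 0.17] 255.8
[0.8, -0.41, 0.18] 260.8
[0.83, -0.34, 0.18] 265.8
[0.51, -0.17, 0.11] 268.8
[0.21, -0.06, 0.04] 270.0
```

```bash
cat > chk.py <<'E'
from h import *
import sys
a=np.radians(float(sys.argv[1])); s=delta(W([.105*np.cos(a),.105*np.sin(a),.044]),toolR(-10)); l=(s["position"]-O)@RH; print(l.round(4),np.degrees(np.arctan2(l[1],l[0])).round(2),s["force"].round(1),s["grasp_force"])
E
python3 -m pendant '[[[-0.33,0.15,-0.07,0,0,0],[-0.67,0.26,-0.14,0,0,0],[-0.86,0.26,-0.18,0,0,0],[-0.88,0.18,-0.18,0,0,0],[-0.89,0.11,-0.18,0,0,0],[-0.9,0.03,-0.18,0,0,0],[-0.9,-0.05,-0.17,0,0,0],[-0.89,-0.13,-0.17,0,0,0],[0,0,0,0,0,0]]]' 0 40; python3 chk.py 115.8
```

```text
clock: 13.2
position: [0.5478, 0.1975, 0.1187]
tool_rot: [0.84, 0.533, 0.066, 0.073]
force: [0.7, 2.8, -5.1]
grip_width: 0.016
grasp_force: 39.1
t 13.2 shift cm [0.31 0.02 0.04] rot [ 0.03 -0.15  0.02] 0.2
[-0.0487  0.0935  0.0442] 117.5 [ 0.7  2.8 -5.1] 39.109889816063514
```

```bash
python3 -m pendant '[[[-0.5,-0.12,-0.09,0,0,0],[-0.86,-0.29,-0.15,0,0,0],[-0.83,-0.36,-0.14,0,0,0],[-0.8,-0.43,-0.13,0,0,0],[-0.76,-0.5,-0.12,0,0,0],[-0.71,-0.57,-0.11,0,0,0],[-0.66,-0.63,-0.1,0,0,0],[-0.6,-0.68,-0.08,0,0,0],[-0.54,-0.73,-0.07,0,0,0]]]' ; python3 chk.py 160.8
python3 -m pendant '[[[-0.48,-0.78,-0.05,0,0,0],[-0.41,-0.82,-0.04,0,0,0],[-0.34,-0.85,-0.02,0,0,0],[-0.27,-0.88,-0.01,0,0,0],[-0.19,-0.5,0.01,0,0,0],[0,0,0,0,0,0],[0,0,0,0,0,0]]]'; python3 chk.py 183.2
```

```text
clock: 13.95
position: [0.485, 0.1552, 0.1085]
tool_rot: [0.841, 0.532, 0.065, 0.072]
force: [-8.6, 5.7, 2.1]
grip_width: 0.0163
grasp_force: 39.5
t 13.95 shift cm [-0.03 -0.16 -0.01] rot [-0.08 -0.3   0.1 ] 0.3
[-0.0993  0.0362  0.0441] 159.97 [-8.6  5.7  2.1] 39.500029712889955
clock: 14.53
position: [0.4677, 0.1154, 0.1072]
tool_rot: [0.841, 0.532, 0.064, 0.073]
force: [-8.9, 1.9, 2.6]
grip_width: 0.016
grasp_force: 39.5
t 14.53 shift cm [0.1  0.06 0.01] rot [ 0.06 -0.37  0.14] 0.4
[-0.1056 -0.0067  0.0441] -176.35 [-8.9  1.9  2.6] 39.52950370871804
```

```bash
python3 -m pendant '[[[-0.02,-0.72,0.02,0,0,0],[-0.01,-0.91,0.03,0,0,0],[0,-0.91,0.04,0,0,0],[0.06,-0.91,0.06,0,0,0],[0.12,-0.91,0.07,0,0,0],[0.2,-0.89,0.09,0,0,0],[0.27,-0.87,0.1,0,0,0],[0.35,-0.84,0.11,0,0,0],[0.2,-0.45,0.06,0,0,0],[0,0,0,0,0,0]]]' ; python3 chk.py 223
```

```text
clock: 15.37
position: [0.4805, 0.0398, 0.1137]
tool_rot: [0.841, 0.532, 0.064, 0.074]
force: [-8.1, -4.4, 4.7]
grip_width: 0.0161
grasp_force: 39.7
t 15.37 shift cm [-0.26  0.55 -0.08] rot [ 0.19 -0.31  0.1 ] 0.4
[-0.0728 -0.0763  0.044 ] -133.66 [-8.1 -4.4  4.7] 39.716176706806436
```

```bash
python3 - <<'E'
from h import *
from workcell import sensors
s=sensors.state(); l=(s["position"]-O)@RH; ang=np.degrees(np.arctan2(l[1],l[0]))%360
f=lambda x:RH@[10.5*np.cos(np.radians(x)),10.5*np.sin(np.radians(x)),0]
n=11; 
for i in range(n):
    d=(270-ang)/n; print((f(ang+(i+1)*d)-f(ang+i*d)).round(2).tolist())
E
```

```text
[0.39, -0.61, 0.11]
[0.43, -0.58, 0.11]
[0.47, -0.55, 0.12]
[0.5, -0.51, 0.13]
[0.54, -0.47, 0.13]
[0.57, -0.43, 0.13]
[0.6, -0.39, 0.14]
[0.62, -0.35, 0.14]
[0.64, -0.31, 0.14]
[0.66, -0.26, 0.14]
[0.68, -0.21, 0.14]
```

```bash
python3 -m pendant '[[[0.42,-0.57,0.11,0,0,0],[0.45,-0.55,0.11,0,0,0],[0.49,-0.53,0.12,0,0,0],[0.52,-0.49,0.13,0,0,0],[0.55,-0.46,0.13,0,0,0],[0.57,-0.43,0.13,0,0,0],[0.6,-0.39,0.14,0,0,0],[0.62,-0.35,0.14,0,0,0],[0.5,-0.24,0.11,0,0,0],[0,0,0,0,0,0]]]' ; python3 -m pendant '[[[0,0,0,0,0,0],[0,0,0,0,0,0],[0,0,0,0,0,0]]]' ;python3 chk.py 270; python3 tray.py
```

```text
clock: 16.2
position: [0.5292, -0.0018, 0.1254]
tool_rot: [0.84, 0.533, 0.064, 0.076]
force: [-5.9, -11.7, 3.7]
grip_width: 0.0165
grasp_force: 39.7
clock: 16.45
position: [0.5282, -0.0013, 0.1253]
tool_rot: [0.84, 0.533, 0.064, 0.075]
force: [-5.4, -12.6, 1.9]
grip_width: 0.0161
grasp_force: 39.7
t 16.45 shift cm [ 1.35 -0.53  0.28] rot [ 0.34 -0.22  0.03] 0.4
[-0.0147 -0.1035  0.0441] -98.09 [ -5.4 -12.6   1.9] 39.6558911619627
scene clip 14 [-0.1247  0.0212  0.0231] ang 170.4
scene handle 386 [-0.0147 -0.1114  0.0688] ang -97.5
side handle 345 [-0.0145 -0.097   0.0694] ang -98.5
16.55
```

```bash
python3 -m pendant '[[[0.35,-0.16,0.07,0,0,0],[0.4,-0.18,0.08,0,0,0],[0.4,-0.17,0.08,0,0,0],[0.2,-0.08,0.05,0,0,0],[0,0,0,0,0,0],[0,0,0,0,0,0],[0,0,0,0,0,0],[0,0,0,0,0,0],[0,0,0,0,0,0]]]' ; python3 chk.py 270; python3 tray.py
python3 - <<'E'
from h import *
c=pickle.load(open('scene2.pkl','rb'));s=pickle.load(open('side2.pkl','rb'))
cv2.imwrite('pics/e.png',np.hstack([cv2.resize(x['frame'][a:a+130,b:b+130,::-1],(400,400),interpolation=cv2.INTER_CUBIC) for x,a,b in((c,190,245),(s,195,265))]))
E
```

```text
clock: 17.3
position: [0.5428, -0.0064, 0.1284]
tool_rot: [0.84, 0.533, 0.066, 0.075]
force: [-1.9, -8.8, -0.2]
grip_width: 0.0161
grasp_force: 39.6
t 17.3 shift cm [-0.11 -0.02 -0.03] rot [ 0.25 -0.08  0.03] 0.3
[ 0.001  -0.1045  0.0441] -89.45 [-1.9 -8.8 -0.2] 39.55543336653136
scene clip 14 [-0.1282 -0.0113  0.0231] ang -175.0
scene handle 377 [ 0.0007 -0.1126  0.0684] ang -89.6
side handle 346 [ 0.0011 -0.0979  0.0693] ang -89.4
17.4
```

View pics/e.png

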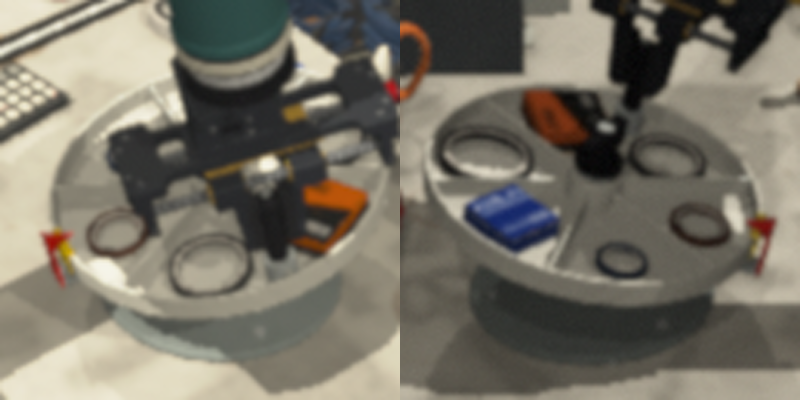

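The brown ring is at (118,231) in the left half and (700,223) in the right half, with the clip behind the pointer. I'll check its position by triangulation.

```bash
python3 - <<'E'
from h import *
c=pickle.load(open('scene2.pkl','rb'));s=pickle.load(open('side2.pkl','rb')); k=130/400
X=tri(c,(245+118*k,190+231*k),s,(265+300*k,195+223*k)); l=(X-O)@RH; print(l.round(4),np.degrees(np.arctan2(l[1],l[0])))
E
python3 -m pendant '[[[0,0,0,0,0,0],[0,0,0,0,0,0],[0,0,0,0,0,0],[0,0,0,0,0,0],[0,0,0,0,0,0],[0,0,0,0,0,0],[0,0,0,0,0,0],[0,0,0,0,0,0]]]'; python3 chk.py 270
```

```text
[-0.085  -0.0029  0.0091] -178.0225363306146
clock: 18.07
position: [0.5428, -0.0064, 0.1284]
tool_rot: [0.84, 0.533, 0.066, 0.075]
force: [-2.5, -9.1, 0.5]
grip_width: 0.016
grasp_force: 39.6
t 18.07 shift cm [-0.1  -0.02 -0.03] rot [ 0.25 -0.08  0.03] 0.3
[ 0.001  -0.1045  0.0441] -89.46 [-2.5 -9.1  0.5] 39.55482631773975
```

```bash
python3 -c "
from workcell import close_job
print(close_job())"
```

```text
the job is handed in; nothing more can be done
None
```

I handed the job in after about 18 s of the 58 s allowed: the knob was turned about 1.33 rad, the brown seal measured about 3 mm from the red pointer spot (limit 10 mm), and the handle was held with about 40 N; no verdict was shown.

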